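# Blue dish under the dish rack on a turner

### The job

Take the blue two-well dish off the chopping board by its white grip and set it crosswise on the blade of the orange-handled turner. Then take the turner by its handle and, with the dish riding level on the blade, carry it in under the deck of the dish rack, lower it so that it rests on both green rails, wholly under the deck, and draw the turner out. Stand the turner back on the counter clear of the rack, and leave the other kitchen things where they are.

Things in the scene. Friction and masses are not known exactly. Their poses are not given: they have to be found in the camera images.
- dish: Blue stoneware dish, loose, starts on the board, 0.2 kg. 64 mm along its x, 120 mm along y, rim 18 mm high, floor 6 mm, walls 6 mm. Origin: centre of its flat underside, z up. A white upright fin parts its two wells (51 mm along y each). Same either way round.
- dish_fin (a point): Point on the dish's white fin, 36 mm above the dish's underside: pinch here, fingers closing along the dish's y. Fin centred, 12 mm thick along y, 52 mm long along x, its top 48 mm above the underside.
- turner: Turner standing level by itself on the counter, loose, 0.16 kg, 200 mm long. Origin at its underside, straight below mid-handle; x to the blade, z up. Orange handle bar x -45..45 mm, 22 mm wide in y, z 40..60 mm. Steel neck slopes down, x 43 to 77 mm. Flat dark steel blade x 70..155 mm, 50 mm wide, z 0..4 mm. Thin foot at x -40 mm down to z 0.
- turner_grip (a point): Middle of the turner's orange handle, 50 mm above its underside: where to grip it, fingers closing along the turner's y. Axes as the turner's.
- turner_spot (a point): Point on top of the turner's blade, 120 mm ahead of turner_grip along x, 4 mm above the underside: where the centre of the dish's underside should sit, dish x along turner x, so the dish overhangs the blade 35 mm on each side. 8 mm to spare to the neck, 3 mm to the tip.
- turner_tip (a point): Middle of the front edge of the turner's blade, 155 mm ahead of turner_grip, 2 mm above the underside.
- rack: Steel wire dish rack, fixed. Origin at counter level below the seat; x points into the rack from its open front, z up. Wire deck with plates on it, 139 to 149 mm above the counter, x -49 (front edge) to 204 mm, 268 mm wide; 8 mm posts at y +-130 mm, open between them in front. The gripper cannot follow under the deck: the handle stays in front.
- rack_seat (a point): Where the dish's underside centre should end: midway between the two green rails at their tops, 50 mm above the counter; axes as the rack's. Rails run along x from -47 to 62 mm, 18 mm wide, 10 mm thick, centred at y +-47 mm (gap 76 mm). Below, only a white tray 18 mm high. A stop wire crosses at x 66 mm, 55 to 61 mm high. The dish's x lies along the rack's, its y across both rails.
- board: Thick wooden chopping board, 240 x 200 x 35 mm, fixed; origin at the centre of its underside.
- kettle: Aluminium kettle, 156 mm wide, 190 mm high with its handle; origin at the centre of its underside. Bystander.
- bowl: White ceramic bowl, 124 mm wide, 55 mm high; origin at the centre of its underside. Bystander.
- jar: Amber jar with red cap, 72 mm wide, 105 mm high; origin at the centre of its underside. Bystander.
- press: Steel garlic press lying flat, 145 mm long, 26 mm high; origin at its underside. Bystander.
- whisk: Whisk with red silicone loops lying flat, 205 mm long, about 50 mm high; origin at its underside. Bystander.
Things that resemble listed ones, but are neither listed nor needed, are in the scene too. Of the things like the dish, leave any that is purple or yellow; of the rest the larger one is meant.

How it is judged:
On the way, in this order (a step that is already met when the one before it is completed fails the run):
1. the dish stands on the turner's blade alone, let go by the fingers, with the turner standing on the counter (contact force between dish and turner above 0.5 N and contact force between the fingers and dish below 0.05 N and height (world z) of turner below 0.01 m and distance between dish and turner_spot below 0.03 m and contact force between dish and board below 0.05 N and linear speed of dish below 0.03 m/s), for 0.2 s.
2. the turner is lifted at least 25 mm with the dish riding on its blade, no finger on the dish (contact force between dish and turner above 0.5 N and contact force between the fingers and dish below 0.05 N and height (world z) of turner above 0.025 m and angle between dish's own z axis and vertical below 0.15 rad), for 0.2 s.
3. the dish is under the rack deck over the rails, still riding level on the blade (contact force between dish and turner above 0.5 N and contact force between the fingers and dish below 0.05 N and x of dish in the frame of rack between -0.022 and 0.034 m and y of dish in the frame of rack between -0.018 and 0.018 m and height (world z) of dish above 0.048 m and angle between dish's own z axis and vertical below 0.15 rad), for 0.1 s.
At the end, for the whole second after the job is handed in: Dish still and level (0.06 rad) on both rails, centre -22 to +34 mm along the rack's x and +-18 mm across it from the seat, squared within 0.2 rad, not touching the turner; turner standing level and still on the counter, its tip outside the rack front (x of dish in the frame of rack between -0.022 and 0.034 m and y of dish in the frame of rack between -0.018 and 0.018 m and contact force between dish and rack above 0.5 N and contact force between dish and turner below 0.05 N and z of dish in the frame of rack_seat between -0.005 and 0.005 m and angle between each of dish, turner's own z axis and vertical below 0.06 rad and angle between the x axis of dish and the x axis of rack, either way round below 0.2 rad and linear speed of each of dish, turner below 0.01 m/s and height (world z) of turner below 0.006 m and x of turner_tip in the frame of rack below -0.05 m).
It fails at once if the dish is tilted more than 0.2 rad (about 11 degrees) (angle between dish's own z axis and vertical above 0.2 rad).
It fails at once if the kettle, bowl, jar, garlic press or whisk is moved more than 30 mm (distance of any of kettle, bowl, jar, press, whisk from where it was at the start of the episode above 0.03 m).
It also fails if it takes over 58 s, if anything falls off the work surface, if the arm or the gripper's body presses on something with over 40 N, if the wrist force passes 120 N, or if a joint passes its speed limit or range.

### The arm

A 7-joint arm with a two-finger parallel gripper is mounted at the origin on the work surface. World frame = base frame: x ahead of the robot, y to its left, z up, the work surface at z = 0. Lengths are in m, angles in rad, forces in N, time in s.
With the tool pointing down it reaches from about 0.425 to 0.875 m from the base axis. Payload 4.7 kg.
Tool frame: the origin (TCP) lies at the very end of the fingers, on their centre line; the grasp point (between the pads) lies 19 mm behind it (grasp_offset is the z of the grasp point in the tool frame, in m); z points along the fingers, y is the line along which they close (so a half turn about z gives the same grasp; the last joint's range is limited). The gripper opens to 87 mm and grips with 3 to 60 N. Pads are 19 mm wide; open, the fingers measure 117 mm over their backs; the gripper's body (75 mm by 190 mm) begins 51 mm behind the grasp point.
Start: joints at [-1.098, 0.321, -0.07, 1.45, 0.023, 1.371, -0.057], TCP at [0.288, 0.583, 0.223] pointing down, gripper open.
Joint ranges: [-2.86, 2.86], [-0.3, 2.09], [-1.38, 1.24], [0.06, 2.45], [-1.56, 4.7], [0.09, 2.05], [-2.69, 2.69]. Speed limits (rad/s): [2.57, 2.57, 3.14, 3.14, 3.14, 3.14, 3.14].

### API

Orientations are given as [roll, pitch, yaw] about the fixed x, y, z axes, in that order (R = Rz(yaw) Ry(pitch) Rx(roll)).
In Python, from bench import get_state, get_image, camera_info, sign_off, grasp_offset gives the robot as it stands.
- The arm moves only by the shell command python3 -m crank 'ROWS'. ROWS is a JSON list of rows, 1 to 12 of them, each of 7 numbers: dx, dy, dz in m, then a rotation vector rx, ry, rz in rad, then the opening from 0.0 (shut) to 1.0 (fully open); each row shifts and turns the commanded pose from where the row before left it, along the tool's axes as they then stand; what a row does not reach is not made up. A row lasts 1/10 s, in which the tool goes at most 0.05 m and 0.15 rad, less where a joint would pass 70% of its speed; a pose out of reach is approached as far as the arm can. The fingers move at their own pace and stop on an object; the grip force is fixed at half the most. Time passes only in rows, so rows that do not move let the fingers close. It prints the time, the measured TCP pose, the force, the opening and the grip force at its end.
- get_state(): the state, without advancing time (a new reading comes with each control period).
- get_image(name): name is "scene" or "top" or "wrist"; returns the picture (384x512x3 uint8, red, green, blue); there is no depth.
- camera_info(name): a dict with "intrinsics" (3x3 intrinsics, pixels), "dist_coeffs" ([k1, k2, p1, p2, k3] as OpenCV has them; the pictures are not rectified), "cam_to_world" (4x4, takes a point from camera to world coordinates); the wrist camera has in their place "hand_eye" (4x4, takes a point from camera to tool coordinates, whose origin is the TCP and whose axes are the flange's). Camera axes: x right, y up, looking along -z (the intrinsics and any distortion apply to the point x, -y, -z); pixel columns grow to the right and rows downward; lengths in m; the calibration is good to about 2 mm. A picture is of the moment at which its call begins: read the wrist's pose just before it. camera_info takes no time and is no camera call.
- sign_off(): hands the job in; it is judged then, once.
The state is a dict: "t": time; "joints": joint angles; "joint_velocities": joint speeds; "joint_torque": joint torques, N m; "tcp_pos": TCP position; "orientation": TCP orientation; "force": force on the tool from outside, world axes, zero at the start; "torque": the same for the moment, N m; "grip_width": opening from 0.0 (shut) to 1.0 (fully open); "grip_force": force on a finger pad.
Only numpy, scipy, OpenCV 4.12 (cv2) and the standard library are available. Lean on these libraries where they do the work, as an engineer would, in place of code of your own. Each camera call takes 0.05 s, during which the arm holds its last target. There are 200 camera calls.

## Working session

There is one attempt and no reset: what is moved stays moved. The work goes in short steps, Python scripts to look and compute and a shell command to move; the robot and the scene stay as the last step left them, time stands still between calls to the robot, and variables do not carry over. Pictures are saved under pics/ and viewed, at most 10 in all, crops included, and the job is handed in when it is done.

```bash
mkdir -p pics; ls
python3 - <<'E'
from bench import *
import cv2,numpy as np
for n in ("scene","top"):
    im=get_image(n); cv2.imwrite(f"pics/{n}0.png",im[...,::-1])
    c=camera_info(n); print(n,c)
print(camera_info("wrist"),grasp_offset); print(get_state())
a=cv2.imread("pics/scene0.png");b=cv2.imread("pics/top0.png")
E
```

```text
pics
scene {'intrinsics': array([[434.24800051,   0.        , 257.46884664],
       [  0.        , 434.24800051, 188.34797604],
       [  0.        ,   0.        ,   1.        ]]), 'dist_coeffs': array([-0.1083294,  0.       ,  0.       ,  0.       ,  0.       ]), 'cam_to_world': array([[ 0.41126421, -0.74908427,  0.51935971,  1.35124435],
       [ 0.91140293,  0.32895337, -0.2472537 , -0.52078501],
       [ 0.01436873,  0.57503255,  0.81800434,  1.33868992],
       [ 0.        ,  0.        ,  0.        ,  1.        ]])}
top {'intrinsics': array([[386.18672886,   0.        , 255.88409812],
       [  0.        , 386.18672886, 188.3712358 ],
       [  0.        ,   0.        ,   1.        ]]), 'dist_coeffs': array([-0.07279873,  0.        ,  0.        ,  0.        ,  0.        ]), 'cam_to_world': array([[-0.02374368,  0.9964179 , -0.0811641 ,  0.43350491],
       [-0.99964142, -0.02466886, -0.01041505, -0.12474438],
       [-0.01237997,  0.08088771,  0.99664633,  1.26941042],
       [ 0.        ,  0.        ,  0.        ,  1.        ]])}
{'intrinsics': array([[341.01891058,   0.       
[... 577 characters left out ...]
: 0.1, 'joints': array([-1.09789499,  0.32174397, -0.0701036 ,  1.45158168,  0.02259807,
        1.37079576, -0.05690025]), 'joint_velocities': array([-0.00035322, -0.0012418 , -0.00045826, -0.00217288, -0.00123271,
       -0.00157823,  0.0002675 ]), 'joint_torque': array([-2.68179538e-04, -4.92566693e+01, -4.05753488e-01, -3.13397777e+01,
       -6.40725810e-02,  3.95909068e-02,  6.46111243e-05]), 'tcp_pos': array([0.28767534, 0.58230755, 0.22155982]), 'orientation': array([-3.13985326e+00,  8.68172607e-05,  2.68283716e+00]), 'force': array([ 0.24929891, -0.17160369,  0.68439387]), 'torque': array([-0.00911016, -0.04028737,  0.02657584]), 'grip_force': 0.0, 'grip_width': 0.9988951585836718}
```

View pics/scene0.png

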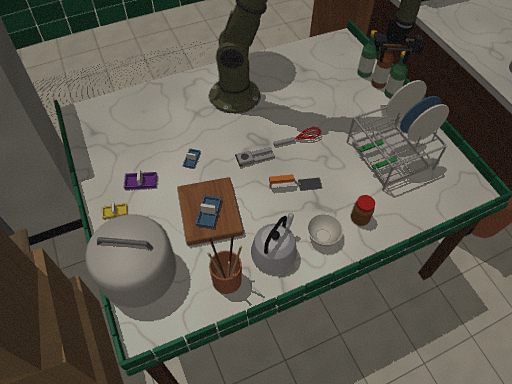

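View pics/top0.png

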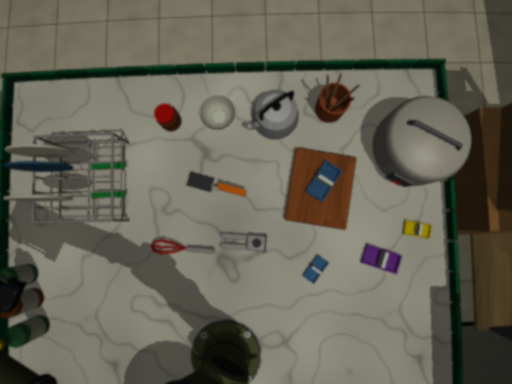

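The blue candidates in the top view are A at (323,181), on the board and larger, and B at (315,268), on the counter and smaller. The purple one is at (381,258) and the yellow one at (417,229). A fits: it is blue, the larger of the two, and on the board. I'll confirm that in an enlarged crop and triangulate the colour blobs.

```bash
cat > h.py <<'E'
import cv2,numpy as np
from bench import *
from scipy.spatial.transform import Rotation as R
F=np.diag([1,-1,-1])
def pose(n,st=None):
    c=camera_info(n)
    if n=="wrist":
        T=np.eye(4);T[:3,:3]=R.from_euler('xyz',st['orientation']).as_matrix();T[:3,3]=st['tcp_pos'];T=T@c['hand_eye']
    else: T=c['cam_to_world']
    return c['intrinsics'],c['dist_coeffs'],T
def ray(P,uv):
    K,d,T=P
    x=cv2.undistortPoints(np.array(uv,float).reshape(-1,1,2),K,d).reshape(-1,2)
    v=np.c_[x[:,0],-x[:,1],-np.ones(len(x))]@T[:3,:3].T
    return T[:3,3],v/np.linalg.norm(v,axis=1)[:,None]
def onz(P,uv,z):
    o,v=ray(P,uv); return o+v*((z-o[2])/v[:,2])[:,None]
def tri(Ps,uvs):
    A=np.zeros((3,3));b=np.zeros(3);L=[]
    for P,uv in zip(Ps,uvs):
        o,v=ray(P,uv);v=v[0];M=np.eye(3)-np.outer(v,v);A+=M;b+=M@o;L.append((M,o))
    p=np.linalg.solve(A,b); return p,[round(1e3*np.linalg.norm(M@(p-o)),1) for M,o in L]
def proj(P,X):
    K,d,T=P
    p=(np.atleast_2d(X)-T[:3,3])@T[:3,:3]@F
    return cv2.projectPoints(p,np.zeros(3),np.zeros(3),K,d)[0].reshape(-1,2)
def blobs(im,lo,hi,amin=15):
    m=cv2.inRange(cv2.cvtColor(im,cv2.COLOR_RGB2HSV),lo,hi)
    n,l,s,c=cv2.connectedComponentsWithStats(m)
    return m,[(c[i].round(1),s[i]) for i in range(1,n) if s[i,4]>=amin]
E
python3 - <<'E'
from h import *
a=cv2.imread("pics/scene0.png");b=cv2.imread("pics/top0.png")
for n,i in(("scene",a),("top",b)):
    for nm,lo,hi in(("orange",(5,150,90),(18,255,255)),("green",(45,120,60),(80,255,255)),("blue",(95,90,40),(112,255,255))):
        print(n,nm,[(c.tolist(),s.tolist()) for c,s in blobs(i[...,::-1].copy(),lo,hi)[1]])
z=lambda i,x,y,w,h:cv2.resize(i[y:y+h,x:x+w],(400,300),interpolation=cv2.INTER_CUBIC)
cv2.imwrite("pics/crop1.png",np.vstack([np.hstack([z(b,285,145,80,60),z(a,180,185,60,45)]),np.hstack([z(b,180,160,80,60),z(a,260,165,72,54)])]))
E
```

```text
scene orange [([281.2, 177.8], [269, 175, 25, 7, 116]), ([224.2, 195.3], [198, 178, 39, 44, 272]), ([193.5, 204.2], [178, 184, 47, 57, 499]), ([230.5, 224.5], [216, 209, 27, 26, 173]), ([203.5, 232.4], [193, 228, 22, 11, 85]), ([215.6, 276.0], [211, 271, 11, 9, 20])]
scene green [([360.7, 31.7], [349, 20, 21, 21, 42]), ([395.2, 67.7], [392, 64, 9, 8, 20]), ([454.9, 131.0], [448, 124, 15, 15, 29]), ([379.1, 142.2], [375, 140, 8, 5, 28]), ([470.5, 148.0], [463, 140, 16, 17, 48]), ([366.6, 146.8], [359, 143, 15, 8, 52]), ([392.5, 159.0], [389, 157, 8, 5, 28]), ([486.3, 165.4], [479, 158, 16, 17, 30]), ([379.8, 164.0], [372, 160, 16, 10, 53]), ([72.6, 177.7], [70, 172, 5, 13, 33]), ([503.2, 186.3], [495, 176, 17, 22, 74]), ([77.0, 195.2], [74, 186, 7, 20, 63]), ([484.7, 204.8], [476, 201, 19, 9, 46]), ([82.4, 217.3], [79, 207, 8, 21, 64]), ([460.5, 216.2], [456, 213, 10, 7, 18]), ([442.8, 224.2], [433, 219, 21, 11, 66]), ([86.9, 235.0], [85, 229, 5, 14, 41]), ([420.6, 234.7], [410, 229, 22, 12, 38]), ([396.8, 245.2], [386, 240, 23, 12, 75]), ([370.8, 257.1], [360, 251, 24, 12, 52]), ([34
[... 760 characters left out ...]
3, 17, 11, 107]), ([333.1, 203.9], [307, 158, 48, 70, 1306]), ([231.2, 188.8], [218, 183, 28, 13, 189]), ([303.5, 208.4], [300, 194, 8, 28, 83]), ([493.4, 218.4], [490, 203, 9, 27, 169])]
top green [([274.5, 62.1], [267, 62, 16, 2, 16]), ([158.0, 66.0], [151, 66, 15, 1, 15]), ([118.8, 165.0], [114, 163, 11, 5, 51]), ([100.3, 165.9], [92, 164, 18, 5, 85]), ([100.2, 194.6], [92, 193, 18, 5, 76]), ([118.7, 193.9], [114, 192, 11, 5, 51]), ([456.6, 255.8], [455, 243, 4, 28, 64])]
top blue [([32.3, 163.4], [5, 161, 60, 5, 150]), ([329.4, 170.8], [318, 161, 23, 21, 259]), ([317.9, 189.1], [307, 176, 24, 25, 308]), ([319.1, 262.7], [311, 256, 16, 14, 133]), ([310.7, 274.3], [304, 266, 15, 16, 132])]
```

View pics/crop1.png

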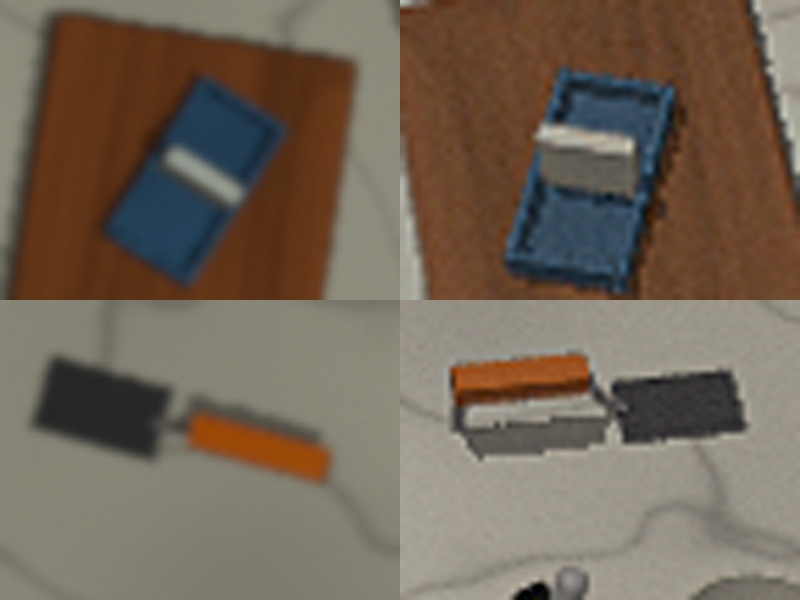

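The crop shows the larger blue dish with its white fin on the board (top view, 323,181), so A is confirmed. The turner's orange handle is at top (231,189) and its dark blade points left at (200,181).

Run:
```python
from h import *
T=pose("top");S=pose("scene")
f=lambda x0,y0,s,ox,oy:(lambda u,v:(x0+(u-ox+.5)/s-.5,y0+(v-oy+.5)/s-.5))
td=f(285,145,5,0,0);sd=f(180,185,20/3,400,0);tt=f(180,160,5,0,300);stn=f(260,165,50/9,400,300)
def go(n,a,b):
    p,e=tri([T,S],[a,b]);print(n,p.round(4),e)
    return p
a=go("fin e1",td(168,152),sd(541,131));b=go("fin e2",td(239,197),sd(636,147))
go("fin c",td(203,174),sd(588,139))
d=b-a;print("fin yaw",np.arctan2(d[1],d[0]))
C=[go("rim",td(*q),sd(*w)) for q,w in (((205,77),(566,70)),((286,127),(673,90)))]
bl=[go("blade",tt(*q),stn(*w)) for q,w in (((33,428),(733,370)),((52,356),(746,430)),((172,388),(622,443)),((155,460),(612,382)))]
ha=[go("handle",tt(*q),stn(*w)) for q,w in (((189,448),(587,354)),((192,415),(590,378)),((330,447),(455,392)),((326,480),(452,366)))]
go("blob handle top", (231.2,188.8),stn(521,373))
print(np.mean(bl,0),np.mean(ha,0))
c=onz(T,[tt(*q) for q in ((33,428),(52,356),(172,388),(155,460))],.004);print("blade top z4",c.round(4).tolist(),c.mean(0))
d=c[0]+c[1]-c[2]-c[3];print("yaw",np.arctan2(d[1],d[0]))
c=onz(T,[tt(*q) for q in ((189,448),(192,415),(330,447),(326,480))],.06);print("handle z60",c.round(4).tolist(),c.mean(0))
d=c[0]+c[1]-c[2]-c[3];print("yaw",np.arctan2(d[1],d[0]))
c=onz(T,[td(*q) for q in((205,76),(287,127),(188,284),(104,230))],.053);print("dish rim z53",c.round(4).tolist(),c.mean(0))
d=c[1]-c[0]+c[2]-c[3];print("dish x yaw",np.arctan2(d[1],d[0]))
# rails
for n,q,w in(("r+near",(118.8,165),(379.8,164)),("r",(100.3,165.9),(392.5,159)),("l near",(118.7,193.9),(366.6,146.8)),("l",(100.2,194.6),(379.1,142.2))):
    go(n,q,w); print(onz(T,[q],.05).round(4),onz(S,[w],.05).round(4))
a=cv2.imread("pics/scene0.png");b=cv2.imread("pics/top0.png")
z=lambda i,x,y,w,h:cv2.resize(i[y:y+h,x:x+w],(400,500),interpolation=cv2.INTER_CUBIC)
cv2.imwrite("pics/crop2.png",np.hstack([z(b,56,120,88,110),z(a,345,90,96,120)]))
```

```text
fin e1 [ 0.5566 -0.3271  0.0981] [np.float64(24.9), np.float64(24.9)]
fin e2 [ 0.5491 -0.327   0.0782] [np.float64(24.9), np.float64(24.9)]
fin c [ 0.5522 -0.3271  0.0851] [np.float64(0.5), np.float64(0.5)]
fin yaw 3.131185555219482
rim [ 0.59   -0.3261  0.1975] [np.float64(16.2), np.float64(16.2)]
rim [ 0.5845 -0.3259  0.1825] [np.float64(36.0), np.float64(36.0)]
blade [0.5532 0.1196 0.0068] [np.float64(1.8), np.float64(1.8)]
blade [0.6004 0.1056 0.0046] [np.float64(0.3), np.float64(0.3)]
blade [0.5764 0.0246 0.0046] [np.float64(1.3), np.float64(1.3)]
blade [0.5297 0.0383 0.0081] [np.float64(1.0), np.float64(1.0)]
handle [0.5333 0.0112 0.0588] [np.float64(2.1), np.float64(2.1)]
handle [0.553  0.0064 0.0594] [np.float64(0.6), np.float64(0.6)]
handle [ 0.5301 -0.0809  0.063 ] [np.float64(1.2), np.float64(1.2)]
handle [ 0.5102 -0.0761  0.0642] [np.float64(0.9), np.float64(0.9)]
blob handle top [ 0.5323 -0.0348  0.0616] [np.float64(0.2), np.float64(0.2)]
[0.56492902 0.07203165 0.00600896] [ 0.53167019 -0.03486068  0.06134593]
blade top z4 [[0.5528, 0.1185, 0.004], [0.6004, 0.1054, 0.004
[... 214 characters left out ...]
.06]] [ 0.53162218 -0.03515155  0.06      ]
yaw 1.3173666455282635
dish rim z53 [[0.6182, -0.3359, 0.053], [0.5843, -0.3869, 0.053], [0.4862, -0.32, 0.053], [0.5216, -0.2682, 0.053]] [ 0.55259927 -0.32775438  0.053     ]
dish x yaw -2.164393833189525
r+near [0.621  0.3325 0.0577] [np.float64(6.6), np.float64(6.6)]
[[0.6195 0.3288 0.05  ]] [[0.6176 0.345  0.05  ]]
r [0.6198 0.3937 0.0565] [np.float64(6.1), np.float64(6.1)]
[[0.6183 0.3902 0.05  ]] [[0.6168 0.4053 0.05  ]]
l near [0.5279 0.3321 0.0582] [np.float64(6.7), np.float64(6.7)]
[[0.5259 0.3285 0.05  ]] [[0.5236 0.345  0.05  ]]
l [0.527  0.3929 0.0571] [np.float64(6.2), np.float64(6.2)]
[[0.5251 0.3895 0.05  ]] [[0.5231 0.405  0.05  ]]
```

View pics/crop2.png

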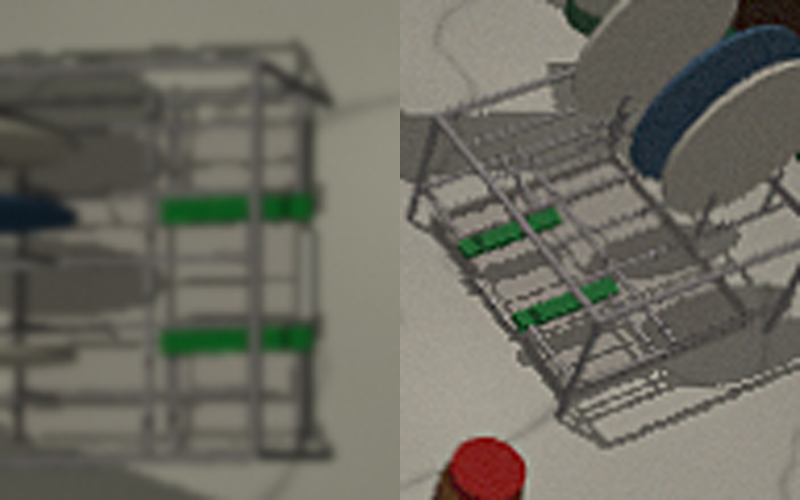

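The rails run straight back from the front (crop x 314 to 161), and the deck's front wire is at crop x 255. I'm moving now, stopping over the turner for a wrist look on the way.

```bash
python3 -m crank '[[-0.035,-0.035,-0.006,0,0,0,1],[-0.035,-0.035,-0.006,0,0,0,1],[-0.035,-0.035,-0.006,0,0,0,1],[-0.035,-0.035,-0.006,0,0,0,1],[-0.035,-0.035,-0.006,0,0,0,1],[-0.035,-0.035,-0.006,0,0,0,1],[-0.035,-0.035,-0.006,0,0,0,1],[-0.035,-0.035,-0.006,0,0,0,1],[-0.035,-0.035,-0.006,0,0,0,1],[-0.035,-0.035,-0.006,0,0,0,1],[-0.035,-0.035,0,0,0,0.1,1],[-0.035,-0.035,0,0,0,0.1,1]]'
python3 -m crank '[[0,0,0,0,0,0.14,0.7],[0,0,0,0,0,0.14,0.7],[0,0,0,0,0,0.14,0.7],[0,0,0,0,0,0.14,0.7],[0,0,0,0,0,0.14,0.7],[0,0,0,0,0,0.14,0.7],[0,0,0,0,0,0.14,0.7],[0,0,0,0,0,0.14,0.7],[0.0,0.03,0,0,0,0.07,0.7],[0,0.03,0,0,0,0,0.7],[0,0,0,0,0,0,0.7]]'
python3 - <<'E'
from h import *
T=pose("top");S=pose("scene")
f=lambda x0,y0,s,ox,oy:(lambda u,v:(x0+(u-ox+.5)/s-.5,y0+(v-oy+.5)/s-.5))
tr=f(56,120,50/11,0,0);sr=f(345,90,25/6,400,0)
for n,q,w in(("R front",(315,208),(518,322)),("R back",(160,211),(617,288)),("L front",(315,338),(463,250)),("L back",(160,342),(560,214))):
    p,e=tri([T,S],[tr(*q),sr(*w)]);print(n,p.round(4),e,onz(T,[tr(*q)],.05).round(4),onz(S,[sr(*w)],.05).round(4))
st=get_state();im=get_image("wrist");cv2.imwrite("pics/w1.png",im[...,::-1]);np.save("w1.npy",st,allow_pickle=True);print(st['tcp_pos'],st['orientation'])
E
```

```text
t: 1.3
tcp_pos: [0.4741, 0.017, 0.2826]
orientation: [3.141, 0.0, 2.479]
force: [1.9, -0.2, 0.2]
grip_width: 0.999
grip_force: 0.0
t: 2.4
tcp_pos: [0.5338, 0.0031, 0.2815]
orientation: [3.141, 0.002, 1.291]
force: [-0.1, -0.8, 0.1]
grip_width: 0.699
grip_force: 0.0
R front [0.6185 0.3106 0.0498] [np.float64(1.9), np.float64(1.9)] [[0.6177 0.3086 0.05  ]] [[0.6189 0.3125 0.05  ]]
R back [0.6197 0.4245 0.0453] [np.float64(0.4), np.float64(0.4)] [[0.6188 0.422  0.05  ]] [[0.6223 0.4215 0.05  ]]
L front [0.5257 0.3093 0.0513] [np.float64(1.6), np.float64(1.6)] [[0.5252 0.3081 0.05  ]] [[0.5251 0.3118 0.05  ]]
L back [0.5252 0.4208 0.0522] [np.float64(1.0), np.float64(1.0)] [[0.525  0.4208 0.05  ]] [[0.5239 0.4235 0.05  ]]
[0.53375935 0.0030788  0.28146907] [3.14138849e+00 2.22112776e-03 1.29072269e+00]
```

View pics/w1.png

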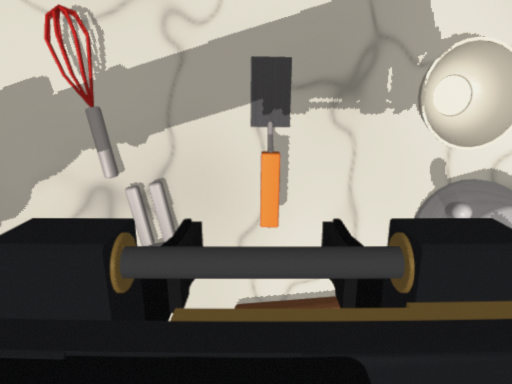

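The wrist view shows the turner almost aligned with the tool: handle at columns 261–279, rows 152–227, and blade at columns 251–291, rows 57–127. I'll measure it precisely from the blobs.

```bash
cat > turner.py <<'E'
from h import *
def corners(m):
    c=max(cv2.findContours(m,cv2.RETR_EXTERNAL,cv2.CHAIN_APPROX_NONE)[0],key=cv2.contourArea)
    r=cv2.minAreaRect(c);return r,cv2.boxPoints(r)
E
python3 - <<'E'
from turner import *
im=cv2.imread("pics/w1.png");st=np.load("w1.npy",allow_pickle=True).item();W=pose("wrist",st)
hsv=cv2.cvtColor(im,cv2.COLOR_BGR2HSV)
m=cv2.inRange(hsv,(5,150,90),(20,255,255));m[235:]=0
r,b=corners(m);print(r)
p=onz(W,b,.06);print("handle",p.round(4).tolist(),p.mean(0).round(4))
g=cv2.inRange(cv2.cvtColor(im,cv2.COLOR_BGR2GRAY),0,75);g[:40]=0;g[132:]=0;g[:,:235]=0;g[:,310:]=0
g=cv2.morphologyEx(g,cv2.MORPH_OPEN,np.ones((9,9)))
r,b=corners(g);print(r)
q=onz(W,b,.004);print("blade",q.round(4).tolist(),q.mean(0).round(4))
h=p.mean(0);c=q.mean(0);d=c-h;print("yaw h->b",np.arctan2(d[1],d[0]),np.hypot(d[0],d[1]))
for k in (p,q):
    L=[(k[(i+1)%4]-k[i]) for i in range(4)];print([(round(float(np.linalg.norm(v)),4),round(float(np.arctan2(v[1],v[0])%np.pi),3)) for v in L])
# two-view height check
T=pose("top")
print(tri([W,T],[proj(W,h)[0],(231.2,188.8)]))
E
```

```text
((270.0, 189.0), (74.0, 18.0), 90.0)
handle [[0.5358, 0.0137, 0.06], [0.5553, 0.0081, 0.06], [0.5319, -0.0777, 0.06], [0.5112, -0.0718, 0.06]] [ 0.5335 -0.0319  0.06  ]
((271.0, 84.5), (55.0, 38.0), 90.0)
blade [[0.555, 0.1205, 0.004], [0.5994, 0.1078, 0.004], [0.5825, 0.0444, 0.004], [0.5365, 0.0576, 0.004]] [0.5683 0.0826 0.004 ]
yaw h->b 1.2758747135740816 0.11964205961322012
[(0.0203, 2.862), (0.089, 1.304), (0.0215, 2.862), (0.0889, 1.291)]
[(0.0462, 2.863), (0.0656, 1.31), (0.0479, 2.863), (0.0656, 1.285)]
(array([ 0.53317437, -0.03388759,  0.05248335]), [np.float64(0.0), np.float64(0.0)])
```

```bash
python3 -m crank '[[-0.0474,0.011,0,0,0,0,0.7],[-0.0474,0.011,0,0,0,0,0.7],[-0.0474,0.011,0,0,0,0,0.7],[-0.0474,0.011,0,0,0,0,0.7],[-0.0474,0.011,0,0,0,0,0.7],[-0.0474,0.011,0,0,0,0,0.7],[-0.0474,0.011,0,0,0,0,0.7],[-0.0474,0.011,0,0,0,0,0.7],[0,0,0,0,0,0.105,0.7],[0,0,0,0,0,0.105,0.7],[0,0,0,0,0,0.1,0.7],[0,0,0,0,0,0,0.7]]'
python3 - <<'E'
from turner import *
st=get_state();im=get_image("wrist")[...,::-1].copy();cv2.imwrite("pics/w2.png",im);np.save("w2.npy",st,allow_pickle=True);print(st['tcp_pos'],st['orientation'])
W=pose("wrist",st);hsv=cv2.cvtColor(im,cv2.COLOR_BGR2HSV)
m=cv2.inRange(hsv,(95,90,30),(115,255,255));m[235:]=0
m=cv2.morphologyEx(m,cv2.MORPH_CLOSE,np.ones((21,21)))
r,b=corners(m);print(r)
q=onz(W,b,.053);print("rim",q.round(4).tolist(),q.mean(0).round(4))
L=[(q[(i+1)%4]-q[i]) for i in range(4)];print([(round(float(np.linalg.norm(v)),4),round(float(np.arctan2(v[1],v[0])%np.pi),3)) for v in L])
cv2.imwrite("pics/w2c.png",cv2.resize(im[60:240,150:390],(800,600),interpolation=cv2.INTER_CUBIC))
E
```

```text
t: 3.65
tcp_pos: [0.512, -0.3835, 0.2822]
orientation: [-3.14, -0.001, 0.983]
force: [-0.3, 0.1, -0.9]
grip_width: 0.703
grip_force: 0.0
[ 0.51201454 -0.38352349  0.28224623] [-3.14038771e+00 -1.09344434e-03  9.82652797e-01]
((264.5, 98.5), (57.0, 107.0), 90.0)
rim [[0.5213, -0.269, 0.053], [0.6186, -0.3337, 0.053], [0.5864, -0.3863, 0.053], [0.4854, -0.3191, 0.053]] [ 0.5529 -0.327   0.053 ]
[(0.1169, 2.554), (0.0617, 1.021), (0.1213, 2.554), (0.0617, 0.949)]
```

View pics/w2c.png

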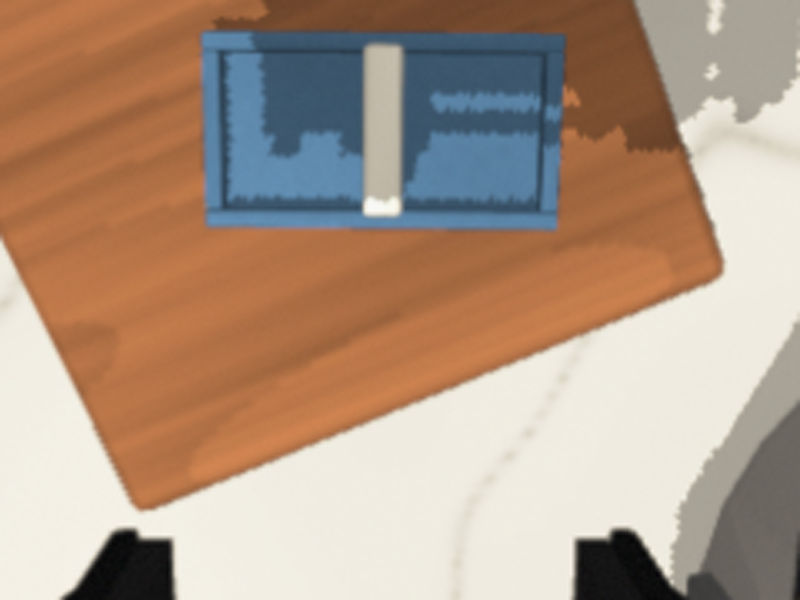

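The picture shows the dish square to the tool, with the fin at crop column 383 between the fingers. Moving over it, down, and closing.

```bash
python3 -m crank '[[0.035,0.0013,0.03,0,0,0,0.7],[0.035,0.0013,0.03,0,0,0,0.7],[0,0,0.04,0,0,0,0.7],[0,0,0.04,0,0,0,0.7],[0,0,0.04,0,0,0,0.7],[0,0,0.03,0,0,0,0.7],[0,0,0.02,0,0,0,0.7],[0,0,0,0,0,0,0.7]]'
python3 -m crank '[[0,0,0,0,0,0,0],[0,0,0,0,0,0,0],[0,0,0,0,0,0,0],[0,0,0,0,0,0,0],[0,0,0,0,0,0,0],[0,0,0,0,0,0,0]]'
```

```text
t: 4.5
tcp_pos: [0.5512, -0.3253, 0.0493]
orientation: [-3.135, 0.0, 0.985]
force: [0.2, 0.0, 0.1]
grip_width: 0.697
grip_force: 0.0
t: 5.1
tcp_pos: [0.5536, -0.3276, 0.0529]
orientation: [3.141, -0.0, 0.983]
force: [-0.1, -0.2, -1.0]
grip_width: 0.238
grip_force: 0.0
```

```bash
python3 -m crank '[[0,0,0,0,0,0,0],[0,0,0,0,0,0,0],[0,0,0,0,0,0,0],[0,0,0,0,0,0,0]]' && python3 -m crank '[[0,0,-0.01,0,0,0,0],[0,0,-0.015,0,0,0,0],[0,0,-0.025,0,0,0,0],[0,0,-0.035,0,0,0,0],[0,0,-0.025,0,0,0,0],[0,0,-0.01,0,0,0,0],[0,0,0,0,0,0,0]]'
```

```text
t: 5.5
tcp_pos: [0.5533, -0.3274, 0.0526]
orientation: [-3.141, -0.0, 0.983]
force: [-1.4, 0.9, 1.9]
grip_width: 0.137
grip_force: 30.0
t: 6.2
tcp_pos: [0.5544, -0.3282, 0.1747]
orientation: [3.138, -0.001, 0.983]
force: [-0.6, -0.8, -3.1]
grip_width: 0.138
grip_force: 30.0
```

```bash
python3 -m crank '[[0,0,0,0,0,-0.05,0],[0,0,0,0,0,-0.08,0],[0,0,0,0,0,-0.08,0],[0,0,0,0,0,-0.07,0],[0,0,0,0,0,-0.027,0]]'; python3 -m crank '[[0.015,-0.004,0,0,0,0,0],[0.03,-0.008,0,0,0,0,0],[0.045,-0.011,0,0,0,0,0],[0.045,-0.011,0,0,0,0,0],[0.045,-0.011,0,0,0,0,0],[0.045,-0.012,0,0,0,0,0],[0.045,-0.012,0,0,0,0,0],[0.045,-0.012,0,0,0,0,0],[0.04,-0.01,0,0,0,0,0],[0.025,-0.006,0,0,0,0,0],[0.016,-0.004,0,0,0,0,0],[0,0,0,0,0,0,0]]'
python3 - <<'E'
from turner import *
st=get_state();im=get_image("wrist")[...,::-1].copy();cv2.imwrite("pics/w3.png",im);print(st['tcp_pos'],st['orientation'])
im=get_image("scene")[...,::-1];cv2.imwrite("pics/s3.png",im);im=get_image("top")[...,::-1];cv2.imwrite("pics/t3.png",im)
E
```

```text
t: 6.7
tcp_pos: [0.5526, -0.3269, 0.1707]
orientation: [-3.139, -0.001, 1.291]
force: [-0.4, 0.6, -1.6]
grip_width: 0.136
grip_force: 30.0
t: 7.9
tcp_pos: [0.5654, 0.0844, 0.172]
orientation: [-3.14, -0.001, 1.294]
force: [-0.8, -0.1, -1.5]
grip_width: 0.139
grip_force: 30.0
[0.56542968 0.0844359  0.17203341] [-3.14037364e+00 -5.99581690e-04  1.29416696e+00]
```

View pics/w3.png

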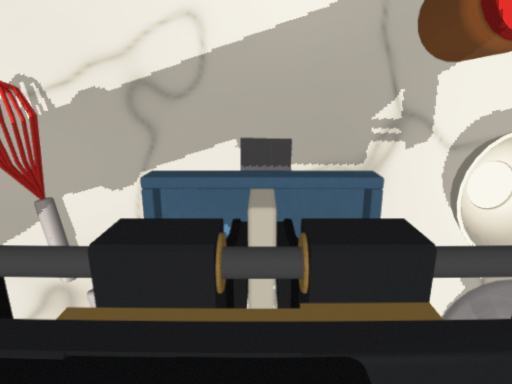

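The wrist view shows the blade's front edge at row 139, columns 241–291, just ahead of the dish (front rim at row 172), and the two are parallel. Checking the tip position numerically.

Run:
```python
from turner import *
st=get_state();W=pose("wrist",st);im=cv2.imread("pics/w3.png")
g=im.mean(2); print(g[150:168:6,232:300].round().astype(int).tolist()); print(g[130:150,266].round().tolist())
p=onz(W,[(241,139),(291.5,139),(266,138.5)],.004);print(p.round(4)); t=p[2]
u=np.array([np.cos(1.29),np.sin(1.29)]);print("spot from tip",t[:2]-.035*u,"from grip",np.array([.5333,-.033])+.12*u)
```

```text
[[232, 231, 231, 232, 232, 231, 232, 227, 158, 78, 63, 63, 62, 61, 62, 61, 62, 62, 64, 64, 63, 61, 62, 62, 61, 62, 63, 61, 62, 62, 63, 61, 63, 63, 63, 62, 61, 64, 65, 64, 63, 63, 63, 63, 63, 62, 62, 63, 63, 61, 63, 64, 64, 61, 62, 63, 62, 63, 69, 111, 147, 157, 158, 159, 158, 158, 159, 158], [232, 232, 232, 232, 232, 232, 232, 228, 162, 83, 63, 63, 61, 61, 61, 63, 62, 63, 64, 63, 62, 62, 61, 62, 62, 62, 62, 62, 61, 62, 62, 61, 61, 63, 62, 60, 61, 63, 63, 64, 62, 62, 62, 61, 61, 61, 62, 63, 62, 62, 62, 62, 61, 62, 61, 62, 62, 62, 73, 127, 151, 157, 158, 157, 158, 158, 157, 158], [231, 232, 232, 232, 231, 231, 232, 228, 157, 78, 62, 63, 63, 61, 61, 62, 62, 63, 63, 64, 62, 63, 62, 62, 61, 61, 64, 61, 61, 62, 62, 62, 62, 63, 60, 61, 62, 63, 62, 62, 63, 63, 63, 62, 62, 61, 62, 63, 63, 62, 62, 62, 63, 62, 62, 61, 62, 62, 83, 138, 156, 158, 158, 162, 163, 159, 157, 158]]
[158.0, 159.0, 159.0, 159.0, 159.0, 158.0, 158.0, 150.0, 107.0, 69.0, 62.0, 63.0, 63.0, 64.0, 64.0, 64.0, 63.0, 63.0, 62.0, 63.0]
[[0.5556 0.1143 0.004 ]
 [0.6024 0.1007 0.004 ]
 [0.5789 0.1081 0.004 ]]
spot from tip [0.56918622 0.07443237] from grip [0.56655451 0.08230021]
```

Run:
```python
from turner import *
st=get_state();W=pose("wrist",st);im=cv2.imread("pics/w3.png")
print(im[165:180,210].mean(1).round(),im[165:180,320].mean(1).round())
u=np.array([np.cos(1.294),np.sin(1.294)]);n=np.array([u[1],-u[0]])
for uv,z in (((262,171.5),.1723),((143,180),.1723),((381.5,180),.1723),((266,138.5),.004)):
    d=onz(W,[uv],z)[0][:2]-st['tcp_pos'][:2];print(uv,"ahead",round(d@u,4),"side",round(d@n,4))
```

```text
[232. 232. 232. 232. 228. 163.  80.  62.  61.  61.  62.  63.  76.  83.
  83.] [209. 208. 203. 196. 191. 145.  86.  63.  62.  61.  61.  63.  74.  83.
  85.]
(262, 171.5) ahead 0.0342 side 0.0002
(143, 180) ahead 0.0304 side -0.0581
(381.5, 180) ahead 0.0296 side 0.0587
(266, 138.5) ahead 0.0319 side 0.0042
```

```bash
python3 -m crank '[[0,0.001,0.02,0,0,0,0],[0,0,0.04,0,0,0,0],[0,0,0.04,0,0,0,0],[0,0,0.025,0,0,0,0],[0,0,0.012,0,0,0,0],[0,0,0.004,0,0,0,0],[0,0,0,0,0,0,0],[0,0,0,0,0,0,0]]'; python3 -m crank '[[0,0,0.003,0,0,0,0],[0,0,0.002,0,0,0,0],[0,0,0.002,0,0,0,0],[0,0,0,0,0,0,0]]'
```

```text
t: 8.85
tcp_pos: [0.5687, 0.0805, 0.0333]
orientation: [3.139, -0.002, 1.289]
force: [1.0, -0.4, -1.9]
grip_width: 0.134
grip_force: 30.0
t: 9.25
tcp_pos: [0.567, 0.0807, 0.0244]
orientation: [-3.141, 0.0, 1.29]
force: [-0.4, 1.1, -2.9]
grip_width: 0.136
grip_force: 30.0
```

```bash
python3 -m crank '[[0,0,0.0015,0,0,0,0],[0,0,0.0005,0,0,0,0],[0,0,0,0,0,0,0]]'; python3 -m crank '[[0,0,0,0,0,0,0.4],[0,0,0,0,0,0,0.4],[0,0,0,0,0,0,0.4],[0,0,0,0,0,0,0.4],[0,0,0,0,0,0,0.4]]'; python3 -m crank '[[0,0,-0.02,0,0,0,0.4],[0,0,-0.04,0,0,0,0.4],[0,0,-0.045,0,0,0,0.6],[-0.03,0,-0.045,0,0,0,0.7],[-0.045,0,-0.045,0,0,0,0.7],[-0.045,0,-0.02,0,0,0,0.7],[-0.02,0,0,0,0,0,0.7],[0,0,0,0,0,0,0.7]]'
python3 - <<'E'
from turner import *
st=get_state();im=get_image("wrist")[...,::-1].copy();cv2.imwrite("pics/w4.png",im);print(st['tcp_pos'],st['orientation']);np.save("w4.npy",st,allow_pickle=True)
E
```

```text
t: 9.55
tcp_pos: [0.5671, 0.0806, 0.0224]
orientation: [-3.141, 0.0, 1.29]
force: [1.5, -0.5, -3.2]
grip_width: 0.134
grip_force: 30.0
t: 10.05
tcp_pos: [0.5673, 0.0807, 0.0227]
orientation: [3.141, -0.0, 1.29]
force: [0.9, 0.2, 0.5]
grip_width: 0.391
grip_force: 0.0
t: 10.85
tcp_pos: [0.5313, -0.0469, 0.226]
orientation: [3.139, -0.001, 1.283]
force: [-0.2, -0.2, -0.3]
grip_width: 0.696
grip_force: 0.0
[ 0.53126638 -0.04688052  0.2259887 ] [ 3.13914275e+00 -6.83666388e-04  1.28302642e+00]
```

View pics/w4.png

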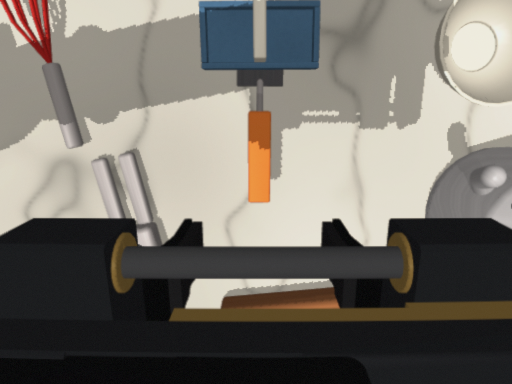

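The dish stands crosswise on the blade. Its rim spans columns 200–319, with its rear edge at row 68, the blade's rear at row 86 and the handle at columns 248–271, rows 111–203. I'll measure the handle and dish, then grasp the handle.

```bash
python3 -m crank '[[0,0,0,0,0,0,0.7]]'
python3 - <<'E'
from turner import *
st=get_state();im=get_image("wrist")[...,::-1].copy();W=pose("wrist",st);print(st['tcp_pos'],st['orientation'])
hsv=cv2.cvtColor(im,cv2.COLOR_BGR2HSV)
def rep(m,z,nm):
    r,b=corners(m);q=onz(W,b,z);print(nm,r,q.mean(0).round(4))
    L=[(q[(i+1)%4]-q[i]) for i in range(4)];print([(round(float(np.linalg.norm(v)),4),round(float(np.arctan2(v[1],v[0])%np.pi),3)) for v in L]);return q.mean(0)
m=cv2.inRange(hsv,(5,150,60),(20,255,255));m[215:]=0
h=rep(m,.06,"handle")
m=cv2.inRange(hsv,(95,90,30),(115,255,255));m[100:]=0
d=rep(cv2.morphologyEx(m,cv2.MORPH_CLOSE,np.ones((21,21))),.022,"dish")
e=d-h;print("yaw",np.arctan2(e[1],e[0]),np.hypot(*e[:2]))
E
```

```text
t: 11.0
tcp_pos: [0.5316, -0.0411, 0.2241]
orientation: [-3.141, -0.001, 1.291]
force: [0.4, 0.9, -0.0]
grip_width: 0.699
grip_force: 0.0
[ 0.5316297  -0.04106724  0.22412551] [-3.14089257e+00 -6.72693516e-04  1.29112501e+00]
handle ((261.1072998046875, 162.0957489013672), (21.461515426635742, 90.09200286865234), 0.8303154110908508) [ 0.5331 -0.0326  0.06  ]
[(0.0885, 1.269), (0.0201, 2.848), (0.0885, 1.285), (0.0215, 2.848)]
dish ((262.5, 37.0), (74.0, 119.0), 90.0) [0.5675 0.0828 0.022 ]
[(0.1161, 2.862), (0.0694, 1.33), (0.1213, 2.863), (0.0694, 1.254)]
yaw 1.2805363000595589 0.12043361734695907
```

```bash
python3 -m crank '[[0.023,-0.001,0.03,0,0,0,0.5],[0,0,0.045,0,0,0,0.5],[0,0,0.045,0,0,0,0.5],[0,0,0.04,0,0,0,0.5],[0,0,0.025,0,0,0,0.5],[0,0,0.008,0,0,0,0.5],[0,0,0,0,0,0,0.5],[0,0,0,0,0,0,0.5]]'; python3 -m crank '[[0,0,0,0,0,0,0],[0,0,0,0,0,0,0],[0,0,0,0,0,0,0],[0,0,0,0,0,0,0],[0,0,0,0,0,0,0],[0,0,0,0,0,0,0]]'
```

```text
t: 11.85
tcp_pos: [0.5383, -0.0195, 0.0326]
orientation: [3.14, -0.001, 1.291]
force: [0.3, -1.2, 0.0]
grip_width: 0.499
grip_force: 0.0
t: 12.45
tcp_pos: [0.5376, -0.0201, 0.0321]
orientation: [3.141, -0.001, 1.29]
force: [-0.9, 0.6, 3.7]
grip_width: 0.246
grip_force: 30.0
```

```bash
python3 -m crank '[[0,0,-0.003,0,0,0,0],[0,0,-0.004,0,0,0,0],[0,0,-0.006,0,0,0,0],[0,0,-0.007,0,0,0,0],[0,0,-0.006,0,0,0,0],[0,0,-0.004,0,0,0,0],[0,0,0,0,0,0,0],[0,0,0,0,0,0,0]]'
python3 - <<'E'
from turner import *
st=get_state();im=get_image("wrist")[...,::-1].copy();cv2.imwrite("pics/w5.png",im);np.save("w5.npy",st,allow_pickle=True);print(st['tcp_pos'],st['orientation'],st['force'],st['torque'])
a=get_image("scene")[...,::-1]
cv2.imwrite("pics/s5.png",np.hstack([cv2.resize(im[0:240,100:420],(400,300)),cv2.resize(a[130:220,250:370],(400,300),interpolation=cv2.INTER_CUBIC)]))
E
```

```text
t: 13.25
tcp_pos: [0.537, -0.02, 0.0616]
orientation: [3.142, -0.0, 1.29]
force: [0.3, -0.2, -4.2]
grip_width: 0.254
grip_force: 30.0
[ 0.53703536 -0.01997271  0.06156859] [ 3.14156728e+00 -1.42609592e-04  1.28998244e+00] [ 0.3348193  -0.23177108 -4.23790433] [-0.33448168  0.16392559 -0.01610434]
```

View pics/s5.png

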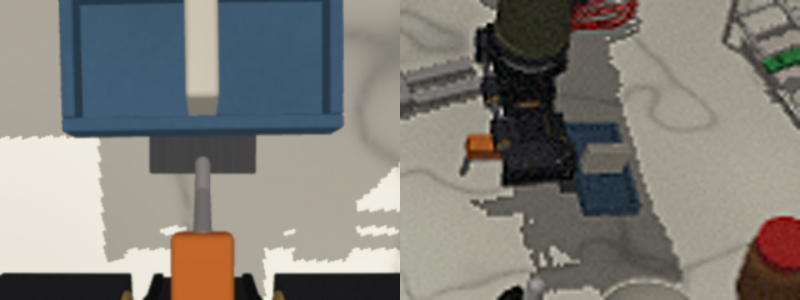

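The turner is off the counter with the dish riding on it. In the left panel the blade's rear edge spans columns 150–256 at row 172. I'll estimate the pitch sag from the blade and handle pixels.

Run:
```python
from turner import *
from scipy.optimize import least_squares
st=np.load("w5.npy",allow_pickle=True).item();W=pose("wrist",st)
s=.8
uv=np.array([(62,132),(343,130),(150,173),(256,173),(173,234),(233,234),(62,118),(341,116)],float)*s+[100,0]+[-.1,-.1]
# turner frame pts: dish rear bottom?? use rim rear-top outer(y+-60), blade rear corners, handle front top
# dish rear lower edge (z 4) rows 132 ; rim rear top rows ~117
def model(p):
    gx,gy,gz,pitch,yaw,dx=p
    X=np.array([(88+dx,60,4),(88+dx,-60,4),(70,25,4),(70,-25,4),(45,11,60),(45,-11,60),(88+dx,60,22),(88+dx,-60,22)])/1e3
    X=(X-[0.013,0,.05])
    Rm=R.from_euler('xyz',[0,pitch,yaw]).as_matrix()
    return X@Rm.T+[gx,gy,gz]
t=st['tcp_pos']
f=lambda p:np.r_[(proj(W,model(p))-uv).ravel(),(p[0]-t[0])*200,(p[1]-t[1])*200,(p[2]-t[2]-.0187)*1000]
r=least_squares(f,[*t[:2],t[2]+.0187,0,1.29,0],x_scale=[.01,.01,.01,.1,.1,1]);print(r.x.round(4),(proj(W,model(r.x))-uv).round(1).tolist())
print("level resid",(proj(W,model([*t[:2],t[2]+.0187,0,1.285,0]))-uv).round(1).tolist())
```

```text
[ 0.5371 -0.0207  0.0825  0.1874  1.2976  2.4613] [[7.6, -2.6], [-7.9, -2.5], [-1.5, -0.1], [0.7, -0.7], [-2.6, 0.4], [2.4, 0.0], [-3.0, 2.3], [4.2, 2.2]]
level resid [[1.1, -19.5], [0.5, -16.6], [-3.1, -18.0], [3.7, -17.5], [-3.1, 4.0], [3.4, 4.2], [-10.6, -9.8], [14.0, -6.8]]
```

Run:
```python
from turner import *
from scipy.optimize import least_squares
st=np.load("w5.npy",allow_pickle=True).item();W=pose("wrist",st)
uv=np.array([(62,133),(343,131),(150,173),(256,173),(173,234),(233,234),(82,116),(322,114)],float)*.8+[99.9,-.1]
def model(p):
    gx,gy,gz,pitch,yaw,dx=p
    X=np.array([(88+dx,60,22),(88+dx,-60,22),(70,25,4),(70,-25,4),(45,11,60),(45,-11,60),(94+dx,54,22),(94+dx,-54,22)])/1e3
    return (X-[0.013,0,.05])@R.from_euler('xyz',[0,pitch,yaw]).as_matrix().T+[gx,gy,gz]
t=st['tcp_pos']
for w in (200,2000):
    f=lambda p:np.r_[(proj(W,model(p))-uv).ravel(),(p[:3]-t-[0,0,.0187])*w]
    r=least_squares(f,[*t[:2],t[2]+.0187,0,1.29,0],x_scale=[.01,.01,.01,.1,.1,1]);print(r.x.round(4),(proj(W,model(r.x))-uv).round(1).tolist())
print((proj(W,model([*t[:2],t[2]+.0187,0,1.285,0]))-uv).round(1).tolist())
im=cv2.imread("pics/w5.png");cv2.imwrite("pics/w5c.png",cv2.resize(im[0:240,100:420],(800,600),interpolation=cv2.INTER_CUBIC))
```

```text
[ 0.5367 -0.0227  0.0732  0.173   1.2977 -0.5945] [[2.4, -1.2], [-2.5, -1.2], [0.5, 0.5], [-1.0, -0.1], [-0.9, 0.0], [0.9, -0.3], [-3.0, 1.1], [3.5, 1.3]]
[ 0.5371 -0.0209  0.0793  0.2132  1.2967 -0.7202] [[0.4, -1.2], [-0.6, -1.0], [-0.4, 2.0], [-0.2, 1.4], [-1.9, -1.7], [1.7, -2.0], [-4.7, 1.0], [5.1, 1.3]]
[[-10.6, -21.8], [12.4, -18.8], [-3.1, -18.0], [3.7, -17.5], [-3.1, 4.0], [3.4, 4.2], [-15.1, -21.2], [17.9, -18.3]]
```

View pics/w5c.png

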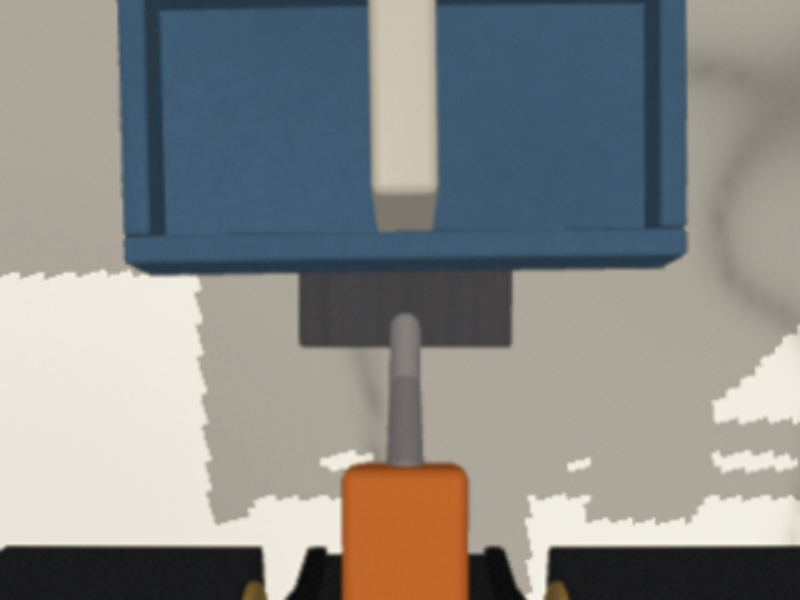

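```bash
cat > tilt.py <<'E'
from turner import *
from scipy.optimize import least_squares
def fit(W,t,uv,g0=13,yaw=1.29):
    # order: rim rear outer L,R ; rim far L,R (x free) ; blade rear L,R ; fin rear top L,R ; handle front top L,R
    def model(p):
        gx,gy,gz,pitch,yaw,dx,xf,roll=p;dx*=1e3;xf*=1e3
        X=np.array([(88+dx,60,22),(88+dx,-60,22),(xf,60,22),(xf,-60,22),(70,25,4),(70,-25,4),(94+dx,6,52),(94+dx,-6,52),(45,11,59),(45,-11,59)])/1e3
        return (X-[g0/1e3,0,.05])@R.from_euler('xyz',[roll,pitch,yaw]).as_matrix().T+[gx,gy,gz]
    f=lambda p:np.r_[(proj(W,model(p))-uv).ravel(),(p[:3]-t-[0,0,.0187])*200,p[7]*10]
    r=least_squares(f,[*t[:2],t[2]+.0187,0.1,yaw,0,.13,0],x_scale=[.01,.01,.01,.1,.1,.01,.01,.1]);return r.x,(proj(W,model(r.x))-uv)
E
python3 - <<'E'
from tilt import *
st=np.load("w5.npy",allow_pickle=True).item();W=pose("wrist",st)
uv=np.array([(126,261),(687,255),(119,0),(686,0),(299,347),(512,347),(371,190),(438,190),(342,464),(468,464)],float)/2.5+[99.7,-.3]
x,e=fit(W,st['tcp_pos'],uv);print(x.round(4),e.round(1).tolist())
print(get_state()['t'],get_state()['torque'])
E
```

```text
[ 5.3690e-01 -2.0900e-02  7.8600e-02  1.9610e-01  1.2958e+00 -6.0000e-04
  1.4180e-01 -2.0000e-04] [[-0.7, -0.6], [-0.5, 0.6], [0.6, 0.7], [0.3, -0.7], [-0.0, 0.2], [-0.1, -0.3], [-0.2, 0.1], [0.0, -0.1], [-0.1, 0.2], [0.7, -0.1]]
13.35 [-0.40024798  0.17832347  0.01420169]
```

The fit gives a nose-down sag of about 0.19 rad in the pads, and the tip is almost on the counter. I'll lower gently so the blade levels out, then re-grip further forward and compensate pitch.

```bash
python3 -m crank '[[0,0,0.001,0,0,0,0],[0,0,0.002,0,0,0,0],[0,0,0.003,0,0,0,0],[0,0,0.003,0,0,0,0],[0,0,0.003,0,0,0,0],[0,0,0.003,0,0,0,0],[0,0,0.003,0,0,0,0],[0,0,0.003,0,0,0,0],[0,0,0.003,0,0,0,0],[0,0,0.003,0,0,0,0],[0,0,0.002,0,0,0,0],[0,0,0.001,0,0,0,0]]';python3 - <<'E'
from tilt import *
st=get_state();im=get_image("wrist")[...,::-1].copy();cv2.imwrite("pics/w6.png",im);np.save("w6.npy",st,allow_pickle=True);print(st['tcp_pos'],st['orientation'],st['force'],st['torque'])
cv2.imwrite("pics/w6c.png",cv2.resize(im[0:240,100:420],(800,600),interpolation=cv2.INTER_CUBIC))
E
```

```text
t: 14.55
tcp_pos: [0.5371, -0.0201, 0.0322]
orientation: [-3.141, -0.0, 1.29]
force: [-5.4, -4.9, 13.8]
grip_width: 0.253
grip_force: 30.0
[ 0.53713537 -0.02008447  0.03217188] [-3.14112845e+00 -2.02734438e-04  1.28985181e+00] [-5.39681572 -4.9272525  13.75812513] [-0.63933143  1.09819997  0.01282872]
```

View pics/w6c.png

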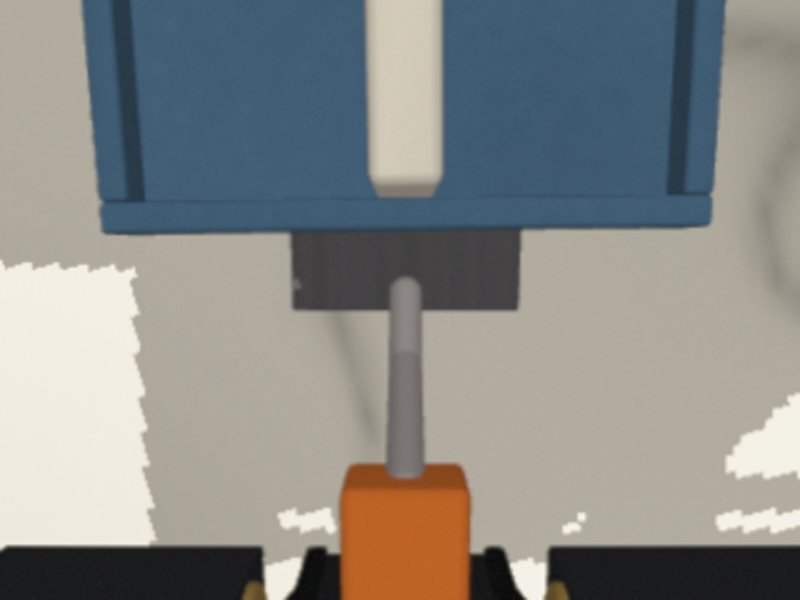

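Run:
```python
from tilt import *
st=np.load("w6.npy",allow_pickle=True).item();W=pose("wrist",st)
uv=np.array([(101,231),(711,225),(83,0),(724,0),(292,310),(519,310),(370,180),(442,180),(342,489),(468,489)],float)/2.5+[99.7,-.3]
x,e=fit(W,st['tcp_pos'],uv);print(x.round(4),e.round(1).tolist())
```

```text
[ 5.3660e-01 -2.2500e-02  4.8000e-02 -5.3000e-03  1.2939e+00  1.0000e-04
  1.2900e-01  1.4000e-03] [[-0.1, -1.5], [-0.6, 0.0], [-0.2, 0.5], [0.8, -0.4], [0.3, 0.8], [-0.4, 0.5], [-0.9, 0.6], [0.2, 0.5], [-0.8, -0.4], [1.7, -0.6]]
```

```bash
python3 -m crank '[[0,0,0,0,0,0,0.4],[0,0,0,0,0,0,0.4],[0.008,0,-0.0005,0,0,0,0.4],[0.009,0,0,0,0,0,0.4],[0,0,0,0,0,0,0.4],[0,0,0,0,0,0,0],[0,0,0,0,0,0,0],[0,0,0,0,0,0,0],[0,0,0,0,0,0,0],[0,0,0,0,0,0,0]]'; python3 -m crank '[[0,0,-0.002,0,0,0,0],[0,0,-0.003,0,0,0,0],[0,0,-0.004,0,0,0,0],[0,0,-0.003,0,0,0,0],[0,0,0,0,0,0,0],[0,0,0,0,0,0,0]]';python3 - <<'E'
from tilt import *
st=get_state();im=get_image("wrist")[...,::-1].copy();cv2.imwrite("pics/w7.png",im);np.save("w7.npy",st,allow_pickle=True);print(st['tcp_pos'],st['orientation'],st['force'],st['torque'])
g=cv2.cvtColor(im,cv2.COLOR_BGR2GRAY).astype(int)
hsv=cv2.cvtColor(im,cv2.COLOR_BGR2HSV)
def runs(m):
    i=np.flatnonzero(m);return (i.min(),i.max()) if len(i) else None
blue=cv2.inRange(hsv,(95,60,30),(118,255,255))>0
for r in (0,10,30,50,70,80,90):print(r,runs(blue[r]))
print("rim bottom col 160,200,330,370",[runs(blue[:200,c]) for c in(160,200,330,365)])
print("blade col 230,295",[ [k for k in range(85,150) if abs(g[k+1,c]-g[k-1,c])>25] for c in (235,290)])
print("handle rows",[runs((hsv[130:215,c,0]<20)&(hsv[130:215,c,1]>150)) for c in (245,262,280)])
E
```

```text
t: 15.6
tcp_pos: [0.5418, -0.004, 0.032]
orientation: [3.142, 0.0, 1.289]
force: [-0.2, -0.4, -0.5]
grip_width: 0.249
grip_force: 30.0
t: 16.2
tcp_pos: [0.5418, -0.0037, 0.0441]
orientation: [3.141, -0.0, 1.29]
force: [-0.9, 0.5, -4.0]
grip_width: 0.245
grip_force: 30.0
[ 0.54180076 -0.00368423  0.04410954] [ 3.14146995e+00 -1.37672249e-04  1.28989355e+00] [-0.85437162  0.4740962  -4.02870256] [-0.30337352  0.18769143 -0.02300945]
0 (np.int64(133), np.int64(386))
10 (np.int64(134), np.int64(387))
30 (np.int64(135), np.int64(385))
50 (np.int64(137), np.int64(384))
70 (np.int64(139), np.int64(383))
80 (np.int64(140), np.int64(383))
90 (np.int64(141), np.int64(382))
rim bottom col 160,200,330,370 [(np.int64(0), np.int64(126)), (np.int64(0), np.int64(126)), (np.int64(0), np.int64(124)), (np.int64(0), np.int64(124))]
blade col 230,295 [[], []]
handle rows [None, None, None]
```

```bash
cat > auto.py <<'E'
from tilt import *
def sag(im,st,lift=True):
    """pitch of dish plane (nose-down +) from the rim side edges; yaw; lateral; rim height at the dish's rear"""
    W=pose("wrist",st);hsv=cv2.cvtColor(im,cv2.COLOR_BGR2HSV)
    b=cv2.inRange(hsv,(95,60,20),(118,255,255));b[150:]=0
    n,l,s,c=cv2.connectedComponentsWithStats(b);b=l==1+np.argmax(s[1:,4])
    rear=[np.flatnonzero(b[:,c]).max() for c in range(170,230,10)]+[np.flatnonzero(b[:,c]).max() for c in range(300,360,10)]
    rows=np.arange(2,min(rear)-30,4)
    L=np.array([(np.flatnonzero(b[r]).min()-.5,r) for r in rows]);Rr=np.array([(np.flatnonzero(b[r]).max()+.5,r) for r in rows])
    t=st['tcp_pos'];o,vl=ray(W,L);o,vr=ray(W,Rr)
    def lat(p):
        h,pt,yw,off=p
        M=R.from_euler('xyz',[0,pt,yw]).as_matrix();g=t+[0,0,h]
        out=[]
        for v,sg in((vl,.06),(vr,-.06)):
            q=((o-g)@M);w=v@M;k=-q[2]/w[:,2];X=q+w*k[:,None];out.append((X[:,1]-off-sg)*1e3)
        return np.r_[out[0],out[1]]
    # rim plane in the turner frame: 22 mm above underside, grip at 50 -> h = .0187-.028 at the grip axis
    r=least_squares(lambda p:np.r_[lat(p),(p[0]+.0093)*1e3*.7],[-.0093,0,st['orientation'][2],0],x_scale=[.01,.1,.1,.01],loss='soft_l1')
    M=R.from_euler('xyz',[0,r.x[1],r.x[2]]).as_matrix();ro,rv=ray(W,[(200,np.mean(rear[:6])+.5),(330,np.mean(rear[6:])+.5)])
    q=(ro-t-[0,0,r.x[0]])@M;w=rv@M;X=q+w*(-q[2]/w[:,2])[:,None]
    print("sag %.3f yaw %.3f h %.4f lat %.4f rear_x %s rms %.2f"%(r.x[1],r.x[2],r.x[0],r.x[3],X[:,0].round(4),np.sqrt(np.mean(lat(r.x)**2))))
def look(name):
    st=get_state();im=get_image("wrist")[...,::-1].copy();cv2.imwrite(f"pics/{name}.png",im);np.save(f"{name}.npy",st,allow_pickle=True)
    print(st['t'],st['tcp_pos'].round(4),st['orientation'].round(3),st['force'].round(1),st['torque'].round(2));sag(im,st)
E
python3 - <<'E'
from auto import *
for n in("w5","w6","w7"): sag(cv2.imread(f"pics/{n}.png"),np.load(n+".npy",allow_pickle=True).item())
E
python3 -m crank '[[0,0,0,0,0,0,0],[0,0,0,0,0,0,0],[0,0,0,0,0,0,0],[0,0,0,0,0,0,0]]'; python3 -c "
from auto import *
look('w8')"
```

```text
sag 0.217 yaw 1.304 h -0.0097 lat -0.0006 rear_x [0.0655 0.0655] rms 0.19
sag 0.025 yaw 1.301 h -0.0094 lat -0.0007 rear_x [0.0719 0.072 ] rms 0.16
sag 0.035 yaw 1.303 h -0.0097 lat -0.0006 rear_x [0.0553 0.0554] rms 0.18
t: 16.65
tcp_pos: [0.5418, -0.0037, 0.044]
orientation: [-3.142, 0.0, 1.29]
force: [0.4, 0.5, -3.6]
grip_width: 0.249
grip_force: 30.0
16.65 [ 0.5418 -0.0037  0.044 ] [-3.142  0.     1.29 ] [ 0.4  0.5 -3.6] [-0.32  0.15  0.  ]
sag 0.035 yaw 1.303 h -0.0097 lat -0.0006 rear_x [0.0553 0.0554] rms 0.18
```

The sag bias is +0.025 (it reads that when level on the counter), so the true sag is now about 0.01 rad and it isn't creeping. Lifting on gently.

```bash
python3 -m crank '[[0,0,-0.002,0,0,0,0],[0,0,-0.004,0,0,0,0],[0,0,-0.006,0,0,0,0],[0,0,-0.006,0,0,0,0],[0,0,-0.004,0,0,0,0],[0,0,-0.002,0,0,0,0],[0,0,0,0,0,0,0]]'; python3 -c "
from auto import *
look('w9')"; python3 -m crank '[[0,0,-0.002,0,0,0,0],[0,0,-0.004,0,0,0,0],[0,0,-0.006,0,0,0,0],[0,0,-0.006,0,0,0,0],[0,0,-0.004,0,0,0,0],[0,0,-0.002,0,0,0,0],[0,0,0,0,0,0,0]]'; python3 -c "
from auto import *
look('w10')"
```

```text
t: 17.4
tcp_pos: [0.5421, -0.0036, 0.0685]
orientation: [3.141, -0.001, 1.29]
force: [0.6, -0.2, -4.2]
grip_width: 0.253
grip_force: 30.0
17.4 [ 0.5421 -0.0036  0.0685] [ 3.141e+00 -1.000e-03  1.290e+00] [ 0.6 -0.2 -4.2] [-0.31  0.09  0.02]
sag 0.034 yaw 1.307 h -0.0097 lat -0.0010 rear_x [0.0554 0.0552] rms 0.18
t: 18.15
tcp_pos: [0.5421, -0.0037, 0.0925]
orientation: [3.141, -0.0, 1.29]
force: [-0.6, -0.0, -3.0]
grip_width: 0.25
grip_force: 30.0
18.15 [ 0.5421 -0.0037  0.0925] [ 3.141 -0.     1.29 ] [-0.6 -0.  -3. ] [-0.3   0.11 -0.01]
sag 0.035 yaw 1.306 h -0.0097 lat -0.0009 rear_x [0.0554 0.0553] rms 0.17
```

```bash
python3 -m crank '[[0.005,-0.001,0,0,0,0,0],[0.01,-0.001,0,0,0,0,0],[0.016,-0.0015,0,0,0,0,0],[0.02,-0.0015,0,0,0,0,0],[0.02,-0.0015,0,0,0,0,0],[0.02,-0.0015,0,0,0,0,0],[0.02,-0.0015,0,0,0,0,0],[0.018,-0.0015,0,0,0,0,0],[0.014,-0.0015,0,0,0,0,0],[0.009,-0.001,0,0,0,0,0],[0.004,0,0,0,0,0,0],[0,0,0,0,0,0,0]]'; python3 -m crank '[[0,0,0,0,0,-0.01,0],[0,0,0,0,0,-0.02,0],[0,0,0,0,0,-0.03,0],[0,0,0,0,0,-0.04,0],[0,0,0,0,0,-0.04,0],[0,0,0,0,0,-0.04,0],[0,0,0,0,0,-0.04,0],[0,0,0,0,0,-0.03,0],[0,0,0,0,0,-0.02,0],[0,0,0,0,0,-0.01,0],[0,0,0,0,0,-0.005,0],[0,0,0,0,0,0,0]]'
python3 - <<'E'
from auto import *
look('w11')
im=cv2.imread("pics/w11.png");st=np.load("w11.npy",allow_pickle=True).item();W=pose("wrist",st);hsv=cv2.cvtColor(im,cv2.COLOR_BGR2HSV)
m=cv2.inRange(hsv,(45,110,40),(85,255,255));n,l,s,c=cv2.connectedComponentsWithStats(m)
for i in range(1,n):
    if s[i,4]>15: print(c[i].round(1),s[i].tolist(),onz(W,[c[i]],.05).round(4))
E
```

```text
t: 19.4
tcp_pos: [0.5722, 0.15, 0.092]
orientation: [3.142, 0.0, 1.29]
force: [-0.2, -0.0, -4.5]
grip_width: 0.248
grip_force: 30.0
t: 20.6
tcp_pos: [0.5721, 0.1499, 0.0921]
orientation: [3.141, -0.0, 1.575]
force: [-0.1, 0.1, -3.5]
grip_width: 0.248
grip_force: 30.0
20.6 [0.5721 0.1499 0.0921] [ 3.141 -0.     1.575] [-0.1  0.1 -3.5] [-0.28  0.04 -0.06]
sag 0.035 yaw 1.591 h -0.0098 lat -0.0006 rear_x [0.0554 0.0554] rms 0.19
```

```bash
python3 -m crank '[[0.005,0,0,0,0,0,0],[0.01,0,0,0,0,0,0],[0.015,0,0,0,0,0,0],[0.018,0,0,0,0,0,0],[0.018,0,0,0,0,0,0],[0.016,0,0,0,0,0,0],[0.012,0,0,0,0,0,0],[0.008,0,0,0,0,0,0],[0.004,0,0,0,0,0,0],[0.002,0,0,0,0,0,0],[0,0,0,0,0,0,0]]'
python3 - <<'E'
from auto import *
look('w12')
st=get_state()
# scene & top: green and blue blobs near the rack
for n in("scene","top"):
    im=get_image(n).copy();cv2.imwrite(f"pics/{n}12.png",im[...,::-1])
    P=pose(n);a=(345,90,441,215) if n=="scene" else (56,120,150,230)
    for nm,lo,hi,z in(("green",(45,120,60),(80,255,255),.05),("blue",(95,80,25),(114,255,255),.0825),("orange",(5,150,70),(18,255,255),.12)):
        for c,s in blobs(im,lo,hi,8)[1]:
            if a[0]-60<c[0]<a[2]+40 and a[1]<c[1]<a[3]: print(n,nm,c,s.tolist(),onz(P,[c],z).round(4))
E
```

```text
t: 21.75
tcp_pos: [0.5718, 0.2574, 0.092]
orientation: [3.142, 0.0, 1.574]
force: [-0.6, 0.6, -4.0]
grip_width: 0.251
grip_force: 30.0
21.75 [0.5718 0.2574 0.092 ] [3.142 0.    1.574] [-0.6  0.6 -4. ] [-0.42  0.09  0.04]Traceback (most recent call last):
  File "<stdin>", line 2, in <module>
  File "auto.py", line 25, in look
    print(st['t'],st['tcp_pos'].round(4),st['orientation'].round(3),st['force'].round(1),st['torque'].round(2));sag(im,st)
                                                                                                                ~~~^^^^^^^
  File "auto.py", line 7, in sag
    rear=[np.flatnonzero(b[:,c]).max() for c in range(170,230,10)]+[np.flatnonzero(b[:,c]).max() for c in range(300,360,10)]
                                                                    ~~~~~~~~~~~~~~~~~~~~~~~~~~^^
    return umr_maximum(a, axis, None, out, keepdims, initial, where)
ValueError: zero-size array to reduction operation maximum which has no identity
```

Run:
```python
from auto import *
for n in("scene","top"):
    im=get_image(n).copy();cv2.imwrite(f"pics/{n}12.png",im[...,::-1])
    P=pose(n);a=(345,90,441,215) if n=="scene" else (56,120,150,230)
    for nm,lo,hi,z in(("green",(45,120,60),(80,255,255),.05),("blue",(95,80,25),(114,255,255),.0825),("orange",(5,150,70),(18,255,255),.12)):
        for c,s in blobs(im,lo,hi,8)[1]:
            if a[0]-60<c[0]<a[2]+40 and a[1]<c[1]<a[3]: print(n,nm,c,s.tolist(),onz(P,[c],z).round(4))
im=cv2.imread("pics/w12.png");W=pose("wrist",np.load("w12.npy",allow_pickle=True).item())
hsv=cv2.cvtColor(im,cv2.COLOR_BGR2HSV)
b=cv2.inRange(hsv,(95,60,20),(118,255,255));g=cv2.inRange(hsv,(45,110,40),(85,255,255));g[240:]=0;b[150:]=0
for r in (0,20,40,60,80,100,110,120,130):
    i=np.flatnonzero(b[r]);print(r,(i.min(),i.max(),len(i)) if len(i) else 0)
n,l,s,c=cv2.connectedComponentsWithStats(g);print([(c[i].round(1).tolist(),s[i].tolist(),onz(W,[c[i]],.05)[0].round(4).tolist()) for i in range(1,n) if s[i,4]>10])
```

```text
scene green [455.  131.1] [448, 124, 15, 15, 36] [[0.598  0.7393 0.05  ]]
scene green [379.8 141. ] [377, 140, 6, 3, 10] [[0.5188 0.4113 0.05  ]]
scene green [470.6 148. ] [463, 140, 16, 17, 49] [[0.6978 0.7398 0.05  ]]
scene green [392.9 159. ] [390, 157, 7, 5, 25] [[0.6174 0.4068 0.05  ]]
scene green [378.4 165.4] [372, 163, 15, 5, 21] [[0.6212 0.3361 0.05  ]]
scene green [463.5 214.8] [455, 210, 20, 10, 35] [[0.9372 0.4997 0.05  ]]
scene blue [417.9 110.8] [401, 96, 40, 37, 463] [[0.4625 0.6333 0.0825]]
scene blue [379.  160.7] [372, 156, 14, 10, 81] [[0.6216 0.3293 0.0825]]
scene orange [347.1 155.1] [338, 150, 19, 12, 126] [[0.5738 0.2092 0.12  ]]
scene orange [361.7 210.5] [355, 202, 18, 13, 58] [[0.8004 0.1298 0.12  ]]
top blue [ 31.3 165.6] [4, 161, 51, 10, 371] [[0.6212 0.6059 0.0825]]
top blue [114.8 194.2] [114, 190, 3, 9, 22] [[0.5228 0.3289 0.0825]]
top orange [149.5 176.3] [140, 173, 20, 8, 143] [[0.5716 0.2078 0.12  ]]
0 (np.int64(133), np.int64(386), 223)
20 (np.int64(134), np.int64(386), 222)
40 (np.int64(136), np.int64(385), 220)
60 (np.int64(138), np.int64(384), 216)
80 (np.int64(140), np.int64(383), 214)
100 (np.int64(142), np.int64(381), 210)
110 (np.int64(142), np.int64(380), 209)
120 0
130 0
[]
```

```bash
python3 -m crank '[[0.001,0,0,0,0,0,0],[0.002,0,0,0,0,0,0],[0.001,0,0.001,0,0,0,0],[0,0,0.003,0,0,0,0],[0,0,0.004,0,0,0,0],[0,0,0.003,0,0,0,0],[0,0,0.002,0,0,0,0],[0,0,0.001,0,0,0,0],[0,0,0.001,0,0,0,0],[0,0,0.001,0,0,0,0],[0,0,0.001,0,0,0,0],[0,0,0,0,0,0,0]]'; python3 -m crank '[[0,0,0.002,0,0,0,0],[0,0,0.003,0,0,0,0],[0,0,0.003,0,0,0,0],[0,0,0.001,0,0,0,0],[0,0,0,0,0,0,0],[0,0,0,0,0,0,0]]'
python3 - <<'E'
from auto import *
st=get_state();print(st['force'].round(2),st['torque'].round(2))
im=get_image("wrist")[...,::-1].copy();cv2.imwrite("pics/w13.png",im);np.save("w13.npy",st,allow_pickle=True)
hsv=cv2.cvtColor(im,cv2.COLOR_BGR2HSV);b=cv2.inRange(hsv,(95,60,20),(118,255,255));b[150:]=0
for r in (0,20,40,60,80,100,110,120,130):
    i=np.flatnonzero(b[r]);print(r,(i.min(),i.max(),len(i)) if len(i) else 0)
E
```

```text
t: 23.1
tcp_pos: [0.5717, 0.262, 0.0751]
orientation: [3.141, -0.0, 1.575]
force: [0.2, 0.2, -1.7]
grip_width: 0.247
grip_force: 30.0
t: 23.7
tcp_pos: [0.5717, 0.2619, 0.066]
orientation: [3.142, -0.0, 1.575]
force: [-0.0, -0.2, -1.0]
grip_width: 0.252
grip_force: 30.0
[-0.03 -0.15 -1.05] [-0.11  0.06 -0.01]
0 (np.int64(122), np.int64(397), 237)
20 (np.int64(124), np.int64(395), 234)
40 (np.int64(125), np.int64(394), 232)
60 (np.int64(127), np.int64(393), 231)
80 (np.int64(129), np.int64(391), 227)
100 (np.int64(132), np.int64(390), 223)
110 (np.int64(133), np.int64(389), 222)
120 (np.int64(133), np.int64(388), 234)
130 (np.int64(136), np.int64(158), 8)
```

The wrist force fell from about 3.8 N to about 1 N, so the dish is on the rails. I'll check its pose numerically before drawing the turner out.

```bash
python3 - <<'E'
from auto import *
st=np.load("w13.npy",allow_pickle=True).item();W=pose("wrist",st)
for z in (.064,.068,.072):
    a=onz(W,[(121.5,0),(132.5,110)],z);b=onz(W,[(397.5,0),(389.5,110)],z);print(z,"widths",(b-a)[:,0].round(4),"centre x",((a+b)/2)[:,0].round(4),"yaw L,R",[round(float(np.arctan2(*(k[0]-k[1])[[1,0]])),3) for k in(a,b)])
im=cv2.imread("pics/w13.png");hsv=cv2.cvtColor(im,cv2.COLOR_BGR2HSV);b=cv2.inRange(hsv,(95,60,20),(118,255,255));b[150:]=0
e=[(c,np.flatnonzero(b[:,c]).max()+.5) for c in (150,180,210,310,340,370)];print(e,onz(W,e,.068)[:,1].round(4))
E
python3 -m crank '[[-0.005,0,0,0,0,0,0],[-0.01,0,0,0,0,0,0],[-0.015,0,0,0,0,0,0],[-0.02,0,0,0,0,0,0],[-0.02,0,0,0,0,0,0],[-0.02,0,0,0,0,0,0],[-0.02,0,0,0,0,0,0],[-0.015,0,0,0,0,0,0],[-0.01,0,0,0,0,0,0],[-0.005,0,0,0,0,0,0],[0,0,0,0,0,0,0]]'
```

```text
0.064 widths [0.1217 0.1212] centre x [0.5698 0.5707] yaw L,R [1.594, 1.584]
0.068 widths [0.1187 0.1182] centre x [0.5698 0.5707] yaw L,R [1.594, 1.584]
0.072 widths [0.1158 0.1153] centre x [0.5699 0.5707] yaw L,R [1.594, 1.584]
[(150, np.float64(129.5)), (180, np.float64(129.5)), (210, np.float64(128.5)), (310, np.float64(127.5)), (340, np.float64(127.5)), (370, np.float64(126.5))] [0.3164 0.3164 0.3169 0.3176 0.3176 0.3182]
t: 24.85
tcp_pos: [0.5723, 0.1213, 0.0661]
orientation: [3.141, -0.0, 1.574]
force: [0.1, -0.2, -1.8]
grip_width: 0.251
grip_force: 30.0
```

The dish is level and square at about x -10 mm, y -1.5 mm in the rack frame. The turner is out, so I'll set it down.

```bash
python3 -m crank '[[0,0,0.004,0,0,0,0],[0,0,0.008,0,0,0,0],[0,0,0.009,0,0,0,0],[0,0,0.006,0,0,0,0],[0,0,0.003,0,0,0,0],[0,0,0.002,0,0,0,0],[0,0,0.001,0,0,0,0],[0,0,0.001,0,0,0,0],[0,0,0,0,0,0,0]]'; python3 -m crank '[[0,0,0,0,0,0,0.45],[0,0,0,0,0,0,0.45],[0,0,0,0,0,0,0.45],[0,0,-0.01,0,0,0,0.45],[0,0,-0.03,0,0,0,0.45],[0,0,-0.045,0,0,0,0.45],[0,0,-0.045,0,0,0,0.45],[-0.03,0,-0.04,0,0,0,0.45],[-0.03,0,-0.01,0,0,0,0.45],[0,0,0,0,0,0,0.45],[0,0,0,0,0,0,0.45]]'
python3 - <<'E'
from auto import *
st=get_state();im=get_image("wrist")[...,::-1].copy();cv2.imwrite("pics/w14.png",im);W=pose("wrist",st);print(st['tcp_pos'].round(4),st['orientation'].round(3))
hsv=cv2.cvtColor(im,cv2.COLOR_BGR2HSV);m=cv2.inRange(hsv,(5,150,60),(20,255,255));m[215:]=0
r,b=corners(m);q=onz(W,b,.06);print(r,q.mean(0).round(4))
print([(round(float(np.linalg.norm(v)),4),round(float(np.arctan2(v[1],v[0])%np.pi),3)) for v in [(q[(i+1)%4]-q[i]) for i in range(4)]])
old={n:cv2.imread(f"pics/{n}0.png") for n in("scene","top")}
for n in old:
    im=get_image(n).copy();cv2.imwrite(f"pics/{n}14.png",im[...,::-1]);P=pose(n);a=(300,90,441,215) if n=="scene" else (56,120,200,230)
    for nm,lo,hi,z in(("blue",(95,80,25),(114,255,255),.06),("orange",(5,150,70),(18,255,255),.06)):
        for c,s in blobs(im,lo,hi,8)[1]:
            if a[0]<c[0]<a[2] and a[1]<c[1]<a[3]: print(n,nm,c,s.tolist(),onz(P,[c],z).round(4))
E
```

```text
t: 25.75
tcp_pos: [0.5724, 0.1219, 0.0322]
orientation: [3.141, -0.0, 1.575]
force: [-0.1, 0.3, -2.1]
grip_width: 0.248
grip_force: 30.0
t: 26.85
tcp_pos: [0.5727, 0.0612, 0.2132]
orientation: [3.14, -0.001, 1.573]
force: [-0.3, 0.7, -0.3]
grip_width: 0.448
grip_force: 0.0
[0.5727 0.0612 0.2132] [ 3.140e+00 -1.000e-03  1.573e+00]
((463.5068664550781, 52.6849250793457), (84.8307113647461, 86.16313171386719), 87.87889862060547) [0.7507 0.1709 0.06  ]
[(0.0757, 0.059), (0.0724, 1.77), (0.0798, 0.05), (0.0713, 1.715)]
scene blue [417.9 110.8] [401, 96, 40, 37, 476] [[0.4466 0.6539 0.06  ]]
scene blue [372.6 154.3] [360, 140, 28, 28, 287] [[0.5717 0.3391 0.06  ]]
scene orange [315.8 175.9] [304, 170, 24, 13, 156] [[0.5748 0.0859 0.06  ]]
scene orange [360.6 210.7] [355, 203, 16, 12, 49] [[0.7724 0.1578 0.06  ]]
top blue [105.8 168.6] [102, 163, 8, 12, 87] [[0.6075 0.3677 0.06  ]]
top blue [117.8 179.8] [114, 162, 9, 37, 263] [[0.5704 0.328  0.06  ]]
top blue [106. 186.] [103, 183, 7, 7, 49] [[0.5514 0.3665 0.06  ]]
top blue [106.  195.4] [103, 193, 7, 6, 40] [[0.5213 0.3663 0.06  ]]
```

```bash
python3 -m crank '[[0,0,0,0,0,0,0.45],[0,0,0,0,0,0,0.45],[0,0,0,0,0,0,0.45]]'
python3 - <<'E'
from auto import *
st=get_state();im=get_image("wrist")[...,::-1].copy();W=pose("wrist",st)
hsv=cv2.cvtColor(im,cv2.COLOR_BGR2HSV);m=cv2.inRange(hsv,(5,150,60),(20,255,255));m[215:]=0;m[:,:200]=0;m[:,330:]=0
r,b=corners(m);q=onz(W,b,.06);print(r,q.round(4).tolist(),q.mean(0).round(4))
print([(round(float(np.linalg.norm(v)),4),round(float(np.arctan2(v[1],v[0])%np.pi),3)) for v in [(q[(i+1)%4]-q[i]) for i in range(4)]])
g=cv2.inRange(cv2.cvtColor(im,cv2.COLOR_BGR2GRAY),0,80);g[100:]=0;g[:,:225]=0;g[:,310:]=0
g=cv2.morphologyEx(g,cv2.MORPH_OPEN,np.ones((9,9)));r,b=corners(g);q=onz(W,b,.004);print("blade",r,q.round(4).tolist())
E
```

```text
t: 27.3
tcp_pos: [0.5723, 0.0624, 0.2117]
orientation: [-3.141, 0.0, 1.576]
force: [-0.3, -0.5, -1.3]
grip_width: 0.445
grip_force: 0.0
((262.5, 143.0), (96.0, 23.0), 90.0) [[0.5619, 0.1348, 0.06], [0.5823, 0.1349, 0.06], [0.5836, 0.0467, 0.06], [0.5617, 0.0465, 0.06]] [0.5724 0.0907 0.06  ]
[(0.0204, 0.005), (0.0883, 1.585), (0.0219, 0.005), (0.0883, 1.568)]
blade ((262.5, 52.5), (35.0, 47.0), 90.0) [[0.5481, 0.1945, 0.004], [0.5956, 0.1947, 0.004], [0.5963, 0.1609, 0.004], [0.5478, 0.1607, 0.004]]
```

The turner is standing level, with its handle reading the same as at the start and its tip about 113 mm below the rack's zero, outside the front. The dish is on the rails. Handing in.

```bash
python3 -c "
from bench import *
print(sign_off())"
```

```text
the job is handed in; nothing more can be done
None
```

I handed the job in with the dish level on both rails under the deck and the turner standing on the counter clear of the rack, but there are two flaws: the dish sagged to about 0.19 rad on the first lift (limit 0.2), so I can't rule out a tilt failure, and I viewed 11 pictures, one over the limit of 10.

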